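# Lock the taping turntable

## Robot

A 6-joint arm with a two-finger parallel gripper is mounted at the origin on a cart in front of the work surface, level with it; the furniture and walls round the work are solid. World frame = base frame: x ahead of the robot, y to its left, z up, the work surface at z = 0. Lengths are in mm, angles in rad, forces in N, time in s.
With the tool pointing down it reaches from about 350 to 775 mm from the base axis. Payload 5.5 kg.
Tool frame: the origin (TCP) lies at the very end of the fingers, on their centre line; the grasp point (between the pads) lies 19 mm behind it; z points along the fingers, y is the line along which they close (so a half turn about z gives the same grasp; the last joint's range is limited). The gripper opens to 85 mm and grips with 20 to 120 N. Pads are 22 mm wide; open, the fingers measure 114 mm over their backs; the gripper's body (76 mm by 85 mm) begins 54 mm behind the grasp point. The pads swing forward as they close: fully open they stand 13 mm farther back than shut.
Start: joints at [1.1, 0.313, 0.046, 1.304, 0, 1.431], TCP at [186.786, 543.859, 231.323] pointing down, gripper open.
Joint ranges: [-2.76, 2.76], [-0.86, 1.69], [-1.03, 1.26], [-2.2, 2.34], [-1.47, 1.5], [-3.14, 3.14]. Speed limits (rad/s): [2.57, 2.57, 3.14, 3.14, 3.14, 3.14].

## Interface

Orientations are given as a unit quaternion [w, x, y, z].
In Python, from cell import manip gives the robot as it stands.
- The arm moves only by the tool apply_moves, never from a script. Its argument "series" is a list that holds one entry, the list of rows, each a list of 7 numbers: the turn, a rotation vector about the tool's x, y, z in degrees, then the shift along the tool's x, y, z in m, then the gripper's target within -1 to 1 (shut at 1, half-way at 0, fully open at -1). A call has 1 to 10 rows; each row shifts and turns the commanded pose from where the row before left it, along the tool's axes as they then stand; what a row does not reach is not made up. A row lasts 1/10 s, in which the tool goes at most 50 mm and 8.59 degrees, less where a joint would pass 70% of its speed; a pose out of reach is approached as far as the arm can. A call is refused whole if a number of a shift passes 0.05 or a number of a turn 8.59, either way. A call with a gripper value outside its range is refused whole. The fingers move at their own pace and stop on an object; "force" is the grip in N (left out, the last holds). Time passes only in rows, so rows that do not move let the fingers close. It gives the time, the measured TCP pose, the force, the opening and the grip force at its end, in the units of the state.
- manip.sense(): the state, without advancing time (a new reading comes with each control period).
- manip.snapshot(name): name is "side" or "top" or "wrist"; returns a dict with "img" (480x640x3 uint8, red, green, blue), "vfov" (degrees; the focal length in pixels is half the picture's height over the tangent of half this angle, whatever the lens; pixels are square), "cx", "cy" (the principal point, pixels), "world_from_camera" (4x4, takes a point from camera to world coordinates). Camera axes: x right, y down, z forward; pixel columns grow to the right and rows downward; lengths in mm; the calibration is good to about 2 mm. A picture is of the moment at which its call begins. There is no depth.
- manip.close_job(): hands the job in; it is judged then, once.
Trained networks look in a picture, given as the dict that the camera call returned (one of the last four; its "shot" number tells which), for a name from the list of things; names that differ only in an ending like _2 or _b are one class to them, and where a whole thing is asked for, a point or a joint stands for the part that bears it (a point fixed in the world has none). Each returns a list of dicts, best first, with "score" (0 to 1); they miss things now and then, are a little off and sometimes report something else, mostly with a low value. They report only what shows in the picture. A call takes as long as a camera call. They do not tell look-alikes from the thing itself.
- manip.cut_out(target, picture): "pixels" (480x640 bool, what is visible of it) and "bbox" ([left, top, right, bottom] in pixels, round what is visible of it).
- manip.spot_point(target, picture): "location" ([column, row] in pixels: a listed point, or the origin of a listed thing).
The state is a dict: "clock": time; "q": joint angles; "dq": joint speeds; "joint_efforts": joint torques, N m; "position": TCP position; "ee_rot": TCP orientation; "ft_force": force on the tool from outside, world axes, zero at the start; "wrist_torque": the same for the moment, N m; "opening": finger opening in mm; "gripper_force": force on a finger pad.
Only numpy, scipy, OpenCV 4.12 (cv2) and the standard library are available. Lean on these libraries where they do the work, as an engineer would, in place of code of your own. Each camera call takes 0.05 s, during which the arm holds its last target. There are 200 camera calls.

## Task

The carton on the taping turntable is about to be labelled, so the turntable must be locked: push the black peg on its rim round, either way, until the slot in the steel locking disc (between the two yellow patches) faces the locking bar, then push the bar's red thumb plate toward the turntable until the bar is fully home in the slot. It is all pushing, and gentle pushing: do not pick anything up, keep the carton standing on the turntable, leave the things lying around where they are, and finish clear of everything.

Things in the scene. Friction and masses are not known exactly. Their poses are not given: they have to be found in the camera images.
- turntable: fixed base of the taping turntable: a blue plate 10 mm thick, 200 mm wide (its x), from -100 to +125 mm along its y, with a 74 mm wide tongue out to y = +181 mm under the bar guide. Origin on the turning axis at bench level, z up. The locking bar lies along its +y axis, points at the turning axis and slides inward, toward -y
- locking_disc (a joint): angle of disc, platter and peg about the vertical axis, rad, anticlockwise from above positive; no end stops. At 0 and at 6.283 the slot faces the bar exactly; starts between 0.6 and 5.68. It stays where it is left (friction 0.25 N m, about 2.5 N at the peg) and cannot turn while the bar is in the slot
- slot_mouth (a point): middle of the mouth of the one slot in the steel locking disc, on its rim, 115 mm from the axis, 26 mm above the bench. The disc is 230 mm across, 8 mm thick, top at 30 mm. The slot is radial, 18 mm wide, 28 mm deep, flared to 26 mm at the rim, a yellow patch on the disc either side of it. Axes are the disc's: +y points outward through the slot
- gate (a point): fixed point on the bar's line at the disc's rim, 115 mm from the axis, 26 mm above the bench; slot_mouth coincides with it when slot and bar are in line
- bar_guide (a point): centre of the top of the fixed bar guide (aluminium, two steel straps over the bar), 147 mm from the axis, 38 mm above the bench; the guide is 52 mm wide and 43 mm long along the bar. Turntable axes
- turning_peg: black upright turning peg, round, 16 mm thick; origin at its foot on the disc, 30 mm above the bench, 98 mm from the axis; its top is 80 mm above the bench. It turns with the disc and stands a quarter turn anticlockwise (from above) from the slot. Push it sideways, from either side. Inside it on the disc lies a platter 164 mm across
- lock_bar (a joint): travel of the locking bar, m: 0 drawn back (tip 5 mm clear of the disc), 0.027 fully home against its stop. Bar 16 mm wide, nose tapered to 8 mm. It enters only through the slot; taper and flare draw the disc into line over the last 3 degrees or so. It takes about 3 N, more while centring the disc, and stays put. Starts at 0 to 0.003
- thumb_plate: red upright thumb plate on the bar's outer end; origin on its outer face (away from the turntable), 45 mm above the bench. It is 36 mm wide, 8 mm thick, reaches from 18 to 64 mm above the bench and moves with the bar; with the bar at 0 this face is 208 mm from the turning axis, on the turntable's +y axis. Push it toward the turntable (turntable -y)
- turntable_axis (a point): centre of the platter's rubber top, on the turning axis, 41.5 mm above the bench
- carton: closed brown carton 61x60x50 mm, loose, standing near the middle of the platter; origin at the centre of its underside. It rides round with the platter
- oil_bottle: dark blue plastic bottle with black cap, 40x40x100 mm, loose bystander; origin at the centre of its underside
- caps_tray: grey parts tray with red caps, 90x120x28 mm, loose bystander; origin at the centre of its underside
- screwdriver: yellow-handled screwdriver lying, 178 long, 27 thick mm, loose bystander; origin at the centre of its underside
- tall_carton: closed brown carton standing, 51x68x95 mm, loose bystander; origin at the centre of its underside
- blue_marker: blue marker pen lying, 133 long, 16 thick mm, loose bystander; origin at the centre of its underside
Mind the look-alikes: they are no part of the job. What is meant by the carton is not green, and is the larger of those in its own colour.

How it is judged (in metres and radians):
On the way:
1. the slot is lined up with the bar while the bar is still drawn back (horizontal distance between slot_mouth and gate below 0.009 m and value of joint lock_bar below 0.009 m), for 0.1 s.
At the end, for the whole second after the job is handed in: The locking bar is home (travel at least 24 of 27 mm) in the slot (slot mouth within 3 mm of the bar's line), and the carton stands upright on the platter, at rest, its middle within 55 mm of the axis (value of joint lock_bar above 0.024 m and horizontal distance between slot_mouth and gate below 0.003 m and linear speed of carton below 0.02 m/s and horizontal distance between carton and turntable_axis below 0.055 m and height (world z) of carton between 0.036 and 0.047 m and angle between carton's own z axis and vertical below 0.1 rad); the robot touches nothing.
It fails at once if the carton is lifted off the platter, tipped or pushed off it (height (world z) of carton above 0.055 m or height (world z) of carton below 0.033 m or angle between carton's own z axis and vertical above 0.3 rad).
It fails at once if something lying around is picked up or pushed more than 20 mm (distance of any of oil_bottle, caps_tray, screwdriver, tall_carton, blue_marker from where it was at the start of the episode above 0.02 m).
It fails at once if the peg is squeezed or shoved with more than 35 N (contact force between the fingers and turning_peg above 35 N).
It fails at once if the bar is rammed with more than 80 N (contact force between the fingers and thumb_plate above 80 N).
It also fails if it takes over 61 s, if anything falls off the work surface, if the arm or the gripper's body presses on something with over 40 N, if the wrist force passes 120 N, or if a joint passes its speed limit or range.

## Working session

There is one attempt and no reset: what is moved stays moved. The work goes in short steps, Python scripts to look and compute and a tool call to move; the robot and the scene stay as the last step left them, time stands still between calls to the robot, and variables do not carry over. Pictures are saved under pics/ and viewed, at most 10 in all, crops included, and the job is handed in when it is done.

Besides the shell and the picture viewer there is one more tool, called after ">>>" as a command line: name --argument value ..., lists and objects as JSON in quotes. apply_moves: Moves the arm, as the interface text tells. Its arguments: {"type":"object","properties":{"series":{"type":"array","items":{"type":"array","items":{"type":"array","items":{"type":"number"}}}},"force":{"type":"number"}},"required":["series"]}

```bash
mkdir -p pics; cat > h.py <<'E'
import numpy as np, cv2
from cell import manip
def save(s,n): cv2.imwrite(f'pics/{n}.png', s['img'][:,:,::-1])
def ray(s,p,z):
    f=240/np.tan(np.radians(s['vfov']/2)); T=np.array(s['world_from_camera'])
    d=T[:3,:3]@np.array([(p[0]-s['cx'])/f,(p[1]-s['cy'])/f,1]); o=T[:3,3]
    return o+d*(z-o[2])/d[2]
def proj(s,P):
    f=240/np.tan(np.radians(s['vfov']/2)); T=np.linalg.inv(np.array(s['world_from_camera']))
    c=T[:3,:3]@np.array(P)+T[:3,3]; return [s['cx']+f*c[0]/c[2], s['cy']+f*c[1]/c[2]]
Z=dict(turntable=0,slot_mouth=26,gate=26,bar_guide=38,turning_peg=30,thumb_plate=45,turntable_axis=41.5,carton=41.5,oil_bottle=0,caps_tray=0,screwdriver=0,tall_carton=0,blue_marker=0)
E
python3 - <<'E'
from h import *
for c in ('top','side'):
    s=manip.snapshot(c); save(s,c+'0')
    print(c,np.round(np.array(s['world_from_camera'])[:3],2).tolist(), s['vfov'])
    for n,z in Z.items():
        for r in manip.spot_point(n,s)[:2]: print(n,round(r['score'],2),np.round(r['location']),np.round(ray(s,r['location'],z)))
st=manip.sense(); print(st)
E
```

```text
top [[0.08, -0.97, 0.23, 307.02], [-1.0, -0.08, 0.02, 183.28], [0.0, -0.23, -0.97, 991.95]] 54.487354289319974
turntable 0.83 [392. 246.] [534.  45.   0.]
slot_mouth 0.62 [428. 286.] [447. -30.  26.]
slot_mouth 0.51 [304. 280.] [438. 228.  26.]
gate 0.55 [343. 262.] [483. 149.  26.]
bar_guide 0.92 [324. 269.] [463. 186.  38.]
turning_peg 0.64 [427. 215.] [600. -23.  30.]
turning_peg 0.19 [392. 244.] [529.  48.  30.]
thumb_plate 0.59 [302. 278.] [440. 231.  45.]
carton 0.77 [287. 207.] [589. 276.  42.]
carton 0.71 [259. 252.] [486. 325.  42.]
oil_bottle 0.83 [462. 330.] [ 366. -110.    0.]
caps_tray 0.8 [187. 284.] [413. 477.   0.]
screwdriver 0.77 [231. 164.] [692. 418.  -0.]
tall_carton 0.61 [185. 216.] [561. 503.   0.]
blue_marker 0.68 [288. 331.] [334. 251.   0.]
side [[0.94, -0.13, 0.31, 66.05], [-0.34, -0.42, 0.84, -956.17], [0.03, -0.9, -0.44, 682.04]] 46.35043179466952
turntable 0.76 [358. 287.] [536.  47.   0.]
turntable 0.68 [337. 301.] [468.   9.   0.]
slot_mouth 0.57 [336. 300.] [453. -24.  26.]
slot_mouth 0.47 [306. 205.] [549. 474.  26.]
gate 0.93 [322. 262.] [480. 139. 
[... 536 characters left out ...]
  0.]
{'clock': 1.4, 'q': array([ 1.10039913e+00,  3.13197342e-01,  4.61166917e-02,  1.30360392e+00,
       -2.34109541e-05,  1.43122774e+00]), 'dq': array([-0.00023726, -0.00011428,  0.00046308, -0.00071907,  0.00019682,
        0.00169427]), 'joint_efforts': array([-1.17344887e-03, -4.80461526e+01,  2.98805845e+01,  5.08228513e-04,
       -6.32484921e-05,  3.94674544e-06]), 'position': array([186.79532229, 543.86182984, 231.33153447]), 'ee_rot': array([2.79446459e-05, 1.64660998e-01, 9.86350218e-01, 4.97859942e-05]), 'ft_force': array([ 0.00446434, -0.61776669, -0.46900087]), 'wrist_torque': array([ 0.04684746,  0.00558201, -0.05691097]), 'gripper_force': 0.0, 'opening': 85.80436752688439}
```

View pics/top0.png

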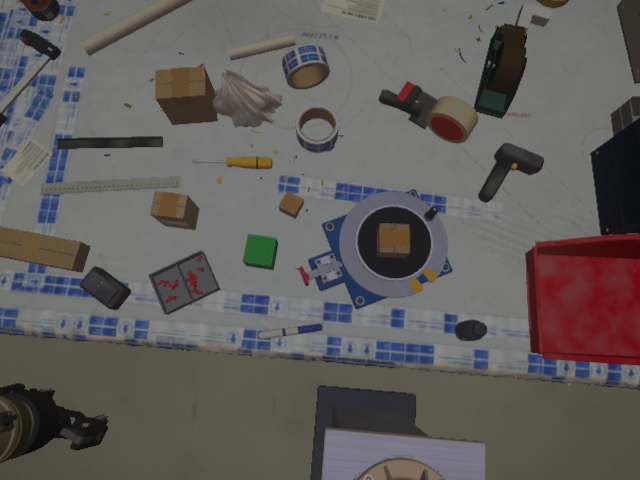

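View pics/side0.png

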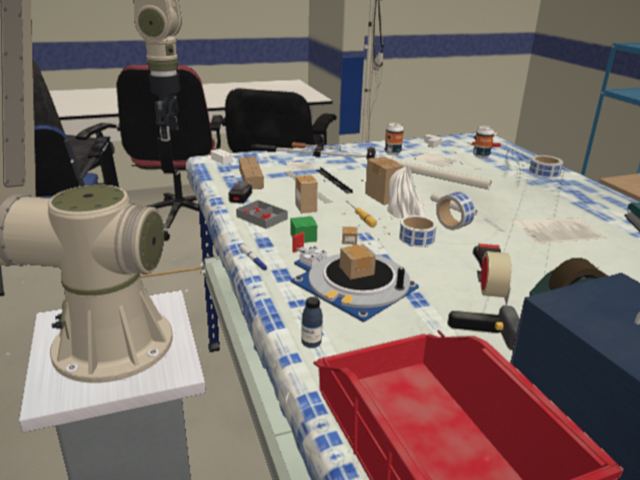

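The top view shows the turntable axis at about (392,243), the bar guide at lower left (324,269), the red thumb plate at (303,277), the slot between the yellow patches at (425,281) and the peg at (432,213). In the side view the peg is at (401,278), the slot at about (340,298) and the thumb plate at (298,242). The shorter way round is clockwise, by about 105°. I'll fit the pose next.

```bash
cat >> h.py <<'E'
from scipy.optimize import least_squares
def model(p):
    x,y,t,a,b=p  # axis, bar direction angle, disc angle, bar travel mm
    u=lambda g,r,z:np.array([x+r*np.cos(g),y+r*np.sin(g),z])
    s=t+a
    return dict(turntable=u(0,0,0),turntable_axis=u(0,0,41.5),bar_guide=u(t,147,38),gate=u(t,115,26),
      slot_mouth=u(s,115,26),turning_peg=u(s+np.pi/2,98,30),thumb_plate=u(t,208-b,45))
def fit(snaps,p0,tol=40,b=1.5):
    m=model(list(p0)+[b]); obs=[]
    for s in snaps:
        for n in m:
            q=proj(s,m[n])
            for r in manip.spot_point(n,s):
                d=np.hypot(*(np.array(r['location'])-q))
                if r['score']>.25 and d<tol: obs.append((s,n,r['location'],r['score'])); break
    def res(p):
        m=model(list(p)+[b]); return np.concatenate([(np.array(proj(s,m[n]))-l)*w for s,n,l,w in obs])
    r=least_squares(res,p0,loss='soft_l1',x_scale=[10,10,.1,.1]); m=model(list(r.x)+[b])
    for s,n,l,w in obs: print(n,round(w,2),np.round(np.array(proj(s,m[n]))-l,1))
    print('pose',np.round(r.x,3),'deg',np.degrees(r.x[2:]).round(1)); return r.x
E
python3 - <<'E'
from h import *
S=[manip.snapshot('top'),manip.snapshot('side')]
p=fit(S,[532,46,np.radians(116.6),np.radians(105)],12)
m=model(list(p)+[1.5]); print({k:v.round() for k,v in m.items()})
# platter (dark) ellipse in top
im=S[0]['img']; c=manip.cut_out('locking_disc',S[0])
for r in c[:1]:
    print(r['score'],r['bbox'])
g=cv2.inRange(im[:,:,:3],(0,0,0),(50,50,50)); n,l,st,ce=cv2.connectedComponentsWithStats(g)
i=l[265,375]; 
if i:
    h=cv2.convexHull(np.argwhere(l==i)[:,::-1].astype(np.int32)); e=cv2.fitEllipse(h); print(e,ray(S[0],e[0],41))
E
```

```text
turntable 0.76 [ 0.2 -1.2]
bar_guide 0.88 [ 0.2 -1.1]
gate 0.93 [0.1 1.3]
slot_mouth 0.68 [ 1.  -0.5]
turning_peg 0.67 [2.2 1.3]
thumb_plate 0.62 [-3.2  0.4]
turntable 0.62 [-1.  -0.5]
turntable_axis 0.56 [ 0.5 -1.8]
bar_guide 0.9 [-0.4 -3.3]
gate 0.91 [ 1.9 -0.5]
slot_mouth 0.85 [0.2 0.3]
turning_peg 0.51 [-0.6 -0.2]
thumb_plate 0.59 [-8.7  0.9]
pose [531.711  46.669   2.034   1.845] deg [116.6 105.7]
{'turntable': array([532.,  47.,   0.]), 'turntable_axis': array([532.,  47.,  42.]), 'bar_guide': array([466., 178.,  38.]), 'gate': array([480., 150.,  26.]), 'slot_mouth': array([447., -31.,  26.]), 'turning_peg': array([598., -26.,  30.]), 'thumb_plate': array([439., 231.,  45.])}
0.98 [336.5, 193.5, 448.4, 297.0]
((393.9384765625, 242.1090087890625), (69.76758575439453, 72.87796783447266), 114.33171844482422) [531.79241426  46.31865558  41.        ]
```

>>> apply_moves --series '[[[0,0,0,-0.03,-0.018,0,1],[0,0,0,-0.03,-0.018,0,1],[0,0,0,-0.03,-0.018,0,1],[0,0,0,-0.03,-0.018,0,1],[0,0,0,-0.03,-0.018,0,1],[0,0,0,-0.03,-0.018,0,1],[0,0,0,-0.03,-0.018,0,1],[0,0,0,-0.03,-0.018,0,1],[0,0,0,-0.03,-0.018,0,1],[0,0,0,-0.03,-0.018,0,1]]]' --force 20

```text
clock: 3.25
position: [412.9, 275.0, 231.5]
ee_rot: [0.0, 0.165, 0.986, 0.0]
ft_force: [0.1, 0.9, -1.0]
opening: -0.1
gripper_force: 0.0
```

>>> apply_moves --series '[[[0,0,0,-0.03,-0.018,0,1],[0,0,0,-0.03,-0.018,0,1],[0,0,0,-0.03,-0.018,0,1],[0,0,0,-0.03,-0.018,0,1],[0,0,0,-0.03,-0.018,0,1],[0,0,0,-0.03,-0.018,0,1],[0,0,0,-0.03,-0.018,0,1],[0,0,0,-0.03,-0.018,0,1],[0,0,0,-0.03,-0.018,0,1],[0,0,0,0,0,0,1]]]'

```text
clock: 4.25
position: [617.3, 31.7, 230.4]
ee_rot: [0.001, 0.167, 0.986, -0.0]
ft_force: [0.2, -0.7, -0.4]
opening: -0.1
gripper_force: 0.0
```

>>> apply_moves --series '[[[0,0,0,-0.0125,-0.021,0.03,1],[0,0,4,0,0,0.03,1],[0,0,0,0,0,0.03,1],[0,0,0,0,0,0.03,1],[0,0,0,0,0,0.03,1],[0,0,0,0,0,0.03,1],[0,0,0,0,0,0,1]]]'

```text
clock: 4.95
position: [615.7, 12.4, 47.0]
ee_rot: [-0.004, 0.199, 0.98, -0.0]
ft_force: [-0.4, 0.6, -0.0]
opening: 0.2
gripper_force: 0.0
```

```bash
cat >> h.py <<'E'
C=np.array([532,46.5])
def where():
    s=manip.sense(); P=s['position']; w,x,y,z=s['ee_rot']
    yy=np.degrees(np.arctan2(1-2*(x*x+z*z),2*(x*y-w*z))); d=P[:2]-C
    print('t',s['clock'],'P',P.round(1),'yaw',round(yy,1),'r',np.hypot(*d).round(1),'phi',np.degrees(np.arctan2(d[1],d[0])).round(1)%360,'F',s['ft_force'].round(1),'q',s['q'].round(2))
E
python3 - <<'E'
from h import *
where(); s=manip.snapshot('side'); cv2.imwrite('pics/a.png',cv2.resize(s['img'][200:360,250:470,::-1],None,fx=3,fy=3))
E
```

```text
t 4.95 P [615.7  12.4  47. ] yaw 67.1 r 90.4 phi 337.8 F [-0.4  0.6 -0. ] q [-0.11  0.51 -0.13  0.94  0.    0.29]
```

View pics/a.png

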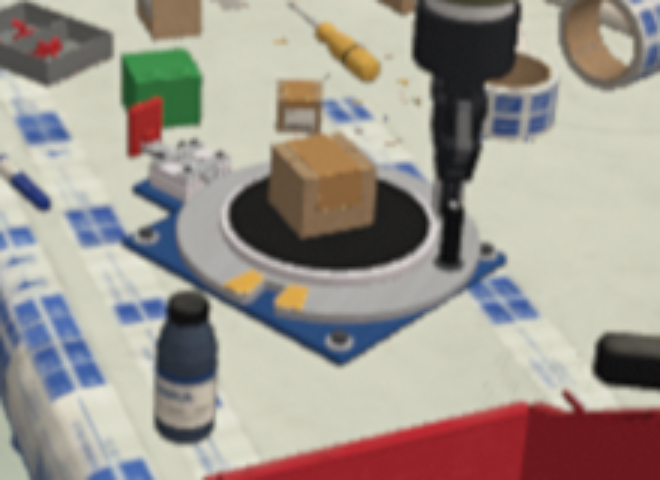

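The fingers stand behind the peg, on its anticlockwise side. The carton is clear. Pushing clockwise now.

>>> apply_moves --series '[[[0,0,0,-0.007,0,0,1],[0,0,3,0,-0.0051,0,1],[0,0,3,0,-0.0051,0,1],[0,0,3,0,-0.0051,0,1],[0,0,3,0,-0.0051,0,1],[0,0,3,0,-0.0051,0,1],[0,0,3,0,-0.0051,0,1],[0,0,3,0,-0.0051,0,1],[0,0,3,0,-0.0051,0,1],[0,0,3,0,-0.0051,0,1]]]'

```text
clock: 6.0
position: [603.3, -28.8, 54.3]
ee_rot: [0.003, 0.423, 0.906, 0.001]
ft_force: [0.8, 2.3, -0.3]
opening: -0.1
gripper_force: 1.4
```

```bash
python3 - <<'E'
from h import *
where()
E
```

```text
t 6.0 P [603.3 -28.8  54.3] yaw 39.9 r 103.7 phi 313.5 F [ 0.8  2.3 -0.3] q [-0.18  0.47 -0.17  0.92  0.    0.69]
```

>>> apply_moves --series '[[[0,0,3.5,0.0006,-0.0068,0.0005,1],[0,0,3.5,0.0006,-0.0068,0.0005,1],[0,0,3.5,0.0006,-0.0068,0.0005,1],[0,0,4,0.0006,-0.0068,0.0005,1],[0,0,4,0.0006,-0.0068,0.0005,1],[0,0,4,0.0006,-0.0068,0.0005,1],[0,0,4,0.0006,-0.0068,0.0005,1],[0,0,4,0.0006,-0.0068,0.0005,1],[0,0,4,0,0,0,1]]]'

```text
clock: 6.9
position: [552.5, -49.9, 50.5]
ee_rot: [0.003, 0.673, 0.739, 0.001]
ft_force: [0.9, -0.6, -0.1]
opening: -0.0
gripper_force: 0.1
```

```bash
python3 - <<'E'
from h import *
where()
S=[manip.snapshot('top'),manip.snapshot('side')]
p=fit(S,[532,46.5,np.radians(116.6),np.radians(66)],18)
E
```

```text
t 6.9 P [552.5 -49.9  50.5] yaw 5.4 r 98.5 phi 282.0 F [ 0.9 -0.6 -0.1] q [-0.23  0.39 -0.31  0.86 -0.    1.24]
turntable 0.56 [-2.2  0.4]
turntable_axis 0.9 [-0.6  1. ]
bar_guide 0.96 [ 2.9 -2.3]
gate 0.67 [1.1 1. ]
slot_mouth 0.9 [-0.  -3.1]
turning_peg 0.55 [4.2 2.2]
thumb_plate 0.38 [-1.9 -1.5]
turntable 0.74 [-0.2  0.5]
turntable_axis 0.98 [ 0.2 -1.9]
gate 0.8 [-0.9 -2.2]
slot_mouth 0.61 [-1.5  0.6]
turning_peg 0.77 [1.8 0.3]
thumb_plate 0.73 [-4.1 -1.5]
pose [535.134  45.904   2.028   1.056] deg [116.2  60.5]
```

>>> apply_moves --series '[[[0,0,3,0.0002,-0.0068,0,1],[0,0,3,0.0002,-0.0068,0,1],[0,0,3.5,0.0002,-0.0068,0,1],[0,0,3.5,0.0002,-0.0068,0,1],[0,0,4,0.0002,-0.0068,0,1],[0,0,4,0.0002,-0.0068,0,1],[0,0,4,0.0002,-0.0068,0,1],[0,0,4,0.0002,-0.0068,0,1],[0,0,4,0.0002,-0.0068,0,1],[0,0,4,0,-0.005,0,1]]]'

```text
clock: 8.7
position: [485.8, -36.3, 47.2]
ee_rot: [-0.0, 0.873, 0.488, -0.0]
ft_force: [2.4, -2.4, 1.6]
opening: 0.1
gripper_force: 1.4
```

```bash
python3 - <<'E'
from h import *
where()
S=[manip.snapshot('top'),manip.snapshot('side')]
p=fit(S,[532,46.5,np.radians(116.6),np.radians(24)],18)
E
```

```text
t 8.7 P [485.8 -36.3  47.2] yaw -31.6 r 94.9 phi 240.8 F [ 2.4 -2.4  1.6] q [-0.24  0.29 -0.48  0.81 -0.    1.88]
turntable 0.76 [-0.6 -3.3]
bar_guide 0.67 [ 3.  -1.9]
gate 0.91 [-0.2  0.7]
slot_mouth 0.63 [ 1.2 -4.2]
turning_peg 0.38 [0.4 1.6]
thumb_plate 0.54 [ 0.4 -0.7]
turntable 0.82 [-1.7 -0.9]
turntable_axis 0.63 [-0.3 -0. ]
bar_guide 0.67 [ 1.2 -1.3]
gate 0.75 [-0.1 -2.3]
slot_mouth 0.73 [-0.9  2.9]
turning_peg 0.54 [-1.1  1. ]
thumb_plate 0.57 [-7.9  2.1]
pose [5.35941e+02 4.95050e+01 2.07200e+00 3.07000e-01] deg [118.7  17.6]
```

>>> apply_moves --series '[[[0,0,2.8,0,-0.0048,0,1],[0,0,2.8,0,-0.0048,0,1],[0,0,2.8,0,-0.0048,0,1],[0,0,2.8,0,-0.0048,0,1],[0,0,2.8,0,-0.0048,0,1],[0,0,0,0,0,0,1],[0,0,0,0,0,0,1]]]'

```text
clock: 10.2
position: [467.1, -21.9, 47.4]
ee_rot: [-0.0, 0.925, 0.38, 0.0]
ft_force: [-0.0, 0.1, -0.5]
opening: 0.3
gripper_force: 0.0
```

```bash
cat >> h.py <<'E'
def slot(k=4):
    A=[]
    for _ in range(k):
        for c in ('top','side'):
            s=manip.snapshot(c)
            for n,z,o in (('slot_mouth',26,0),('turning_peg',30,90)):
                for r in manip.spot_point(n,s)[:2]:
                    d=ray(s,r['location'],z)[:2]-C; R=np.hypot(*d); a=np.degrees(np.arctan2(d[1],d[0]))-o-116.6; a=(a+180)%360-180
                    if r['score']>.3 and abs(R-(98 if o else 115))<18: A.append((c,n,round(R),round(a,1)))
    for c in ('top','side'):
        for n in ('slot_mouth','turning_peg'): print(c,n,[x[2:] for x in A if x[:2]==(c,n)])
E
python3 - <<'E'
from h import *
where(); slot(3)
s=manip.snapshot('top'); cv2.imwrite('pics/b.png',cv2.resize(s['img'][180:310,290:460,::-1],None,fx=4,fy=4,interpolation=cv2.INTER_CUBIC))
E
```

```text
t 10.2 P [467.1 -21.9  47.4] yaw -45.4 r 94.3 phi 226.5 F [-0.   0.1 -0.5] q [-0.22  0.25 -0.52  0.79  0.    2.14]
top slot_mouth [(119, np.float64(4.8)), (117, np.float64(6.7)), (115, np.float64(5.8))]
top turning_peg []
side slot_mouth [(116, np.float64(5.3)), (117, np.float64(0.7)), (122, np.float64(-1.7))]
side turning_peg [(98, np.float64(6.7)), (94, np.float64(4.1)), (95, np.float64(4.6))]
```

View pics/b.png

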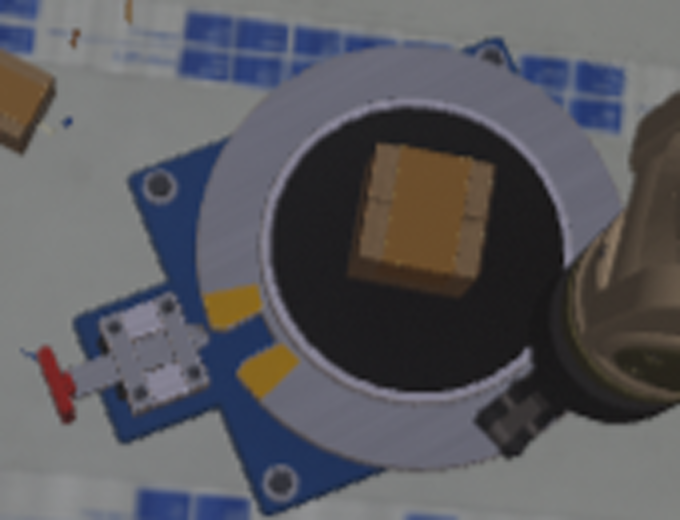

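The 4x crop shows the bar nose at (208,342), with the slot between the patches, its mouth at about (226,353). The slot is still about 5° short, which agrees with the detections.

>>> apply_moves --series '[[[0,0,1.6,0,-0.0026,0,1],[0,0,1.6,0,-0.0026,0,1],[0,0,1.6,0,-0.0026,0,1],[0,0,0,0,0,0,1],[0,0,0,0,0,0,1]]]'

```text
clock: 11.65
position: [462.0, -16.4, 47.3]
ee_rot: [0.0, 0.94, 0.34, 0.0]
ft_force: [0.3, -1.5, -1.1]
opening: -0.1
gripper_force: 0.7
```

```bash
python3 - <<'E'
from h import *
where(); slot(3)
s=manip.snapshot('top'); cv2.imwrite('pics/c.png',cv2.resize(s['img'][235:300,295:380,::-1],None,fx=8,fy=8,interpolation=cv2.INTER_CUBIC))
print([ (np.array(proj(s,[C[0]+r*np.cos(np.radians(116.6)),C[1]+r*np.sin(np.radians(116.6)),26]))-[295,235])*8 for r in (90,115,120,190)])
E
```

```text
t 11.65 P [462.  -16.4  47.3] yaw -50.2 r 94.1 phi 221.9 F [ 0.3 -1.5 -1.1] q [-0.21  0.24 -0.54  0.79 -0.    2.24]
top slot_mouth [(117, np.float64(2.3)), (119, np.float64(3.6)), (119, np.float64(1.6))]
top turning_peg []
side slot_mouth [(117, np.float64(-0.6)), (119, np.float64(-2.7)), (112, np.float64(1.9))]
side turning_peg [(95, np.float64(1.4)), (95, np.float64(1.3)), (100, np.float64(2.1))]
[array([469.26868926, 192.37752258]), array([381.48406193, 227.17212173]), array([363.8802478, 234.1496265]), array([115.77104536, 332.4909934 ])]
```

View pics/c.png

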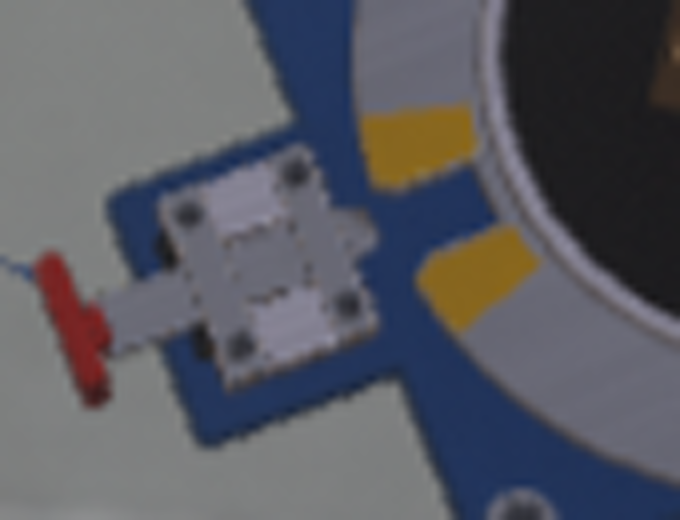

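The bar line passes the nose at (372,227) and meets x=400 at about y=217. The slot mouth centre is at about (400,232), so roughly 1.6° remains.

>>> apply_moves --series '[[[0,0,0.8,0,-0.0013,0,1],[0,0,0.8,0,-0.0013,0,1],[0,0,0,0,0,0,1],[0,0,0,0,0,0,1]]]'

```text
clock: 13.0
position: [460.0, -13.9, 47.3]
ee_rot: [-0.0, 0.945, 0.327, -0.0]
ft_force: [0.2, -2.1, 1.6]
opening: -0.1
gripper_force: 0.6
```

```bash
python3 - <<'E'
from h import *
where(); slot(2)
s=manip.snapshot('top'); cv2.imwrite('pics/d.png',cv2.resize(s['img'][235:300,295:380,::-1],None,fx=8,fy=8,interpolation=cv2.INTER_CUBIC))
E
```

```text
t 13.0 P [460.  -13.9  47.3] yaw -51.8 r 94.0 phi 220.0 F [ 0.2 -2.1  1.6] q [-0.21  0.24 -0.54  0.79  0.    2.27]
top slot_mouth [(113, np.float64(-1.8)), (114, np.float64(-1.1))]
top turning_peg []
side slot_mouth [(120, np.float64(-1.9)), (115, np.float64(-4.4))]
side turning_peg [(96, np.float64(1.5)), (102, np.float64(1.4))]
```

View pics/d.png

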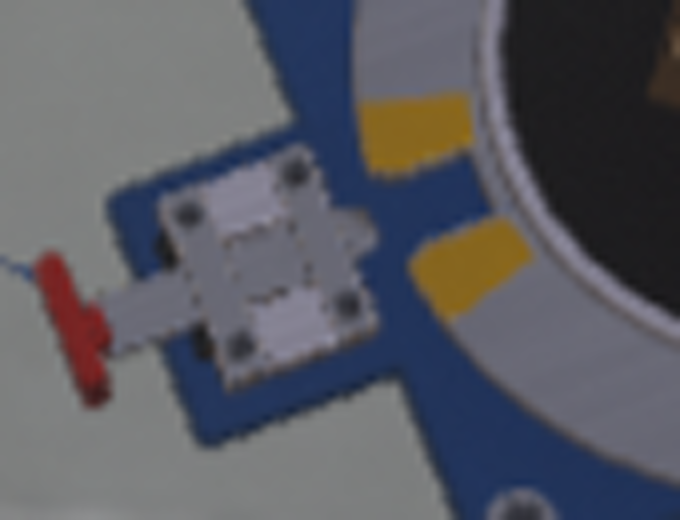

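Mouth centre is at about (390,221) and the bar line there is at y≈220: aligned. Backing off, lifting and swinging over to the thumb plate.

>>> apply_moves --series '[[[0,0,0,0,0.01,0,1],[0,0,0,0,0.02,0,1],[0,0,0,0,0,-0.04,1],[0,0,0,0,0,-0.05,1],[0,0,0,0,0,-0.05,1],[0,0,-7.8,0,0,-0.01,1],[0,0,-7.8,0,0,0,1],[0,0,-7.8,0,0,0,1],[0,0,-7.8,0,0,0,1],[0,0,-7.8,0,0,0,1]]]'

```text
clock: 14.65
position: [479.2, -38.4, 197.4]
ee_rot: [0.0, 0.78, 0.626, 0.0]
ft_force: [-0.1, -0.8, 0.7]
opening: -0.2
gripper_force: 0.0
```

>>> apply_moves --series '[[[0,0,-7.8,0,0,0,1],[0,0,-7.8,0,0,0,1],[0,0,-7.8,0,0,0,1],[0,0,-7.8,0,0,0,1],[0,0,-7.8,0,0,0,1],[0,0,0,0,0,0,1]]]'

```text
clock: 15.25
position: [479.1, -38.3, 197.3]
ee_rot: [0.0, 0.529, 0.849, 0.0]
ft_force: [0.1, 0.0, 0.0]
opening: -0.2
gripper_force: 0.0
```

```bash
python3 - <<'E'
from h import *
where(); slot(2)
E
```

```text
t 15.25 P [479.1 -38.3 197.3] yaw 26.1 r 100.0 phi 238.0 F [0.1 0.  0. ] q [-0.25  0.15 -0.25  1.17  0.    0.87]
top slot_mouth [(122, np.float64(0.5)), (114, np.float64(-3.7)), (125, np.float64(-1.3))]
top turning_peg [(93, np.float64(-0.1)), (95, np.float64(-0.6))]
side slot_mouth [(113, np.float64(-2.3)), (121, np.float64(-3.9))]
side turning_peg [(96, np.float64(-3.1)), (99, np.float64(2.7))]
```

>>> apply_moves --series '[[[0,0,0,0.0294,0.0083,0,1],[0,0,0,0.0294,0.0083,0,1],[0,0,0,0.0294,0.0083,0,1],[0,0,0,0.0294,0.0083,0,1],[0,0,0,0.0294,0.0083,0,1],[0,0,0,0.0294,0.0083,0,1],[0,0,0,0.0294,0.0083,0,1],[0,0,0,0.0294,0.0083,0,1],[0,0,0,0.0294,0.0083,0,1],[0,0,0,0.0294,0.0083,0,1]]]'

```text
clock: 16.85
position: [423.3, 264.0, 197.4]
ee_rot: [0.0, 0.529, 0.849, 0.0]
ft_force: [0.6, 0.5, 0.6]
opening: -0.1
gripper_force: 0.0
```

>>> apply_moves --series '[[[0,0,0,0,0,0,1],[0,0,0,0,0,0,1]]]'

```text
clock: 17.05
position: [423.4, 263.1, 197.2]
ee_rot: [0.0, 0.528, 0.849, -0.0]
ft_force: [-0.4, -0.2, 0.3]
opening: -0.1
gripper_force: 0.0
```

```bash
python3 - <<'E'
from h import *
where()
s=manip.snapshot('wrist'); save(s,'w')
for n in ('thumb_plate','bar_guide','gate','slot_mouth'):
  for r in manip.spot_point(n,s)[:2]: print(n,round(r['score'],2),np.round(r['location']),ray(s,r['location'],Z[n]).round())
E
```

```text
t 17.05 P [423.4 263.1 197.2] yaw 26.2 r 242.3 phi 116.6 F [-0.4 -0.2  0.3] q [ 0.39  0.18 -0.21  1.18 -0.    1.51]
thumb_plate 0.69 [318. 267.] [445. 232.  45.]
bar_guide 0.37 [318. 266.] [446. 231.  38.]
```

View pics/w.png

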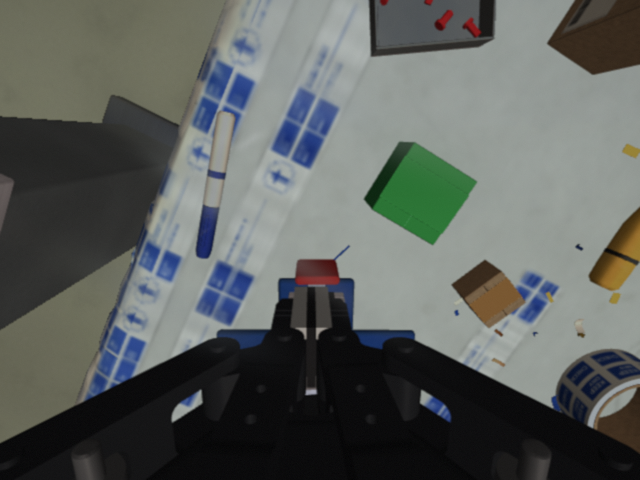

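The wrist view shows the red thumb plate at (317,270), centred ahead of the fingers. The green block at (420,193) is clear of the descent.

>>> apply_moves --series '[[[0,0,0,0,0.002,0.03,1],[0,0,0,0,0,0.03,1],[0,0,0,0,0,0.03,1],[0,0,0,0,0,0.03,1],[0,0,0,0,0,0.02,1],[0,0,0,0,0,0.015,1],[0,0,0,-0.005,0,0,1],[0,0,0,-0.005,0,0,1],[0,0,0,0,0,0,1]]]'

```text
clock: 18.2
position: [431.2, 254.0, 43.4]
ee_rot: [0.001, 0.529, 0.848, 0.001]
ft_force: [-0.7, 0.2, 0.8]
opening: 0.2
gripper_force: 0.0
```

```bash
python3 - <<'E'
from h import *
where()
E
```

```text
t 18.2 P [431.2 254.   43.4] yaw 26.1 r 230.7 phi 115.9 F [-0.7  0.2  0.8] q [ 0.37  0.31 -0.45  0.81 -0.    1.49]
```

>>> apply_moves --series '[[[0,0,0,-0.004,0,0,1],[0,0,0,-0.004,0,0,1],[0,0,0,-0.004,0,0,1],[0,0,0,-0.004,0,0,1],[0,0,0,-0.003,0,0,1],[0,0,0,-0.003,0,0,1],[0,0,0,-0.003,0,0,1],[0,0,0,-0.003,0,0,1]]]'

```text
clock: 19.0
position: [442.3, 229.5, 42.4]
ee_rot: [-0.0, 0.529, 0.849, 0.0]
ft_force: [-1.2, 3.4, 2.2]
opening: 0.1
gripper_force: 1.3
```

>>> apply_moves --series '[[[0,0,0,-0.002,0,0,1],[0,0,0,-0.002,0,0,1],[0,0,0,-0.002,0,0,1],[0,0,0,-0.001,0,0,1]]]'

```text
clock: 19.4
position: [445.4, 223.1, 42.3]
ee_rot: [0.0, 0.529, 0.849, 0.0]
ft_force: [-2.1, 2.3, 1.4]
opening: 0.3
gripper_force: 1.3
```

```bash
python3 - <<'E'
from h import *
where()
E
```

```text
t 19.4 P [445.4 223.1  42.3] yaw 26.1 r 196.7 phi 116.1 F [-2.1  2.3  1.4] q [ 0.3   0.31 -0.46  0.8   0.    1.42]
```

>>> apply_moves --series '[[[0,0,0,-0.0015,0,0,1],[0,0,0,-0.0015,0,0,1],[0,0,0,-0.001,0,0,1],[0,0,0,-0.001,0,0,1]]]'

```text
clock: 19.8
position: [447.6, 218.7, 42.3]
ee_rot: [0.0, 0.529, 0.849, 0.0]
ft_force: [-1.2, 2.8, 2.7]
opening: -0.1
gripper_force: 1.3
```

>>> apply_moves --series '[[[0,0,0,-0.001,0,0,1],[0,0,0,-0.001,0,0,1],[0,0,0,-0.001,0,0,1]]]'

```text
clock: 20.1
position: [447.9, 218.0, 42.4]
ee_rot: [-0.002, 0.528, 0.849, 0.002]
ft_force: [-4.9, 12.5, 4.2]
opening: 0.1
gripper_force: 6.7
```

>>> apply_moves --series '[[[0,0,0,-0.001,0,0,1],[0,0,0,-0.001,0,0,1],[0,0,0,0,0,0,1]]]'

```text
clock: 20.4
position: [447.9, 218.0, 42.4]
ee_rot: [-0.004, 0.528, 0.849, 0.003]
ft_force: [-6.4, 16.5, 3.6]
opening: 0.0
gripper_force: 9.0
```

The bar has hit its stop at about the predicted radius (r ≈ 191 mm, 18 N). Retreating and checking.

>>> apply_moves --series '[[[0,0,0,0.005,0,0,1],[0,0,0,0.01,0,0,1],[0,0,0,0.01,0,0,1],[0,0,0,0.01,0,0,1],[0,0,0,0,0,-0.03,1],[0,0,0,0,0,-0.05,1],[0,0,0,0,0,-0.05,1],[0,0,0,0,-0.03,-0.02,1],[0,0,0,0.03,-0.03,0,1],[0,0,0,0,0,0,1]]]'

```text
clock: 21.4
position: [363.2, 246.5, 193.1]
ee_rot: [-0.001, 0.528, 0.849, -0.0]
ft_force: [0.7, 0.3, -0.6]
opening: 0.1
gripper_force: 0.0
```

```bash
python3 - <<'E'
from h import *
where(); 
s=manip.snapshot('side')
a=s['img'][220:320,280:430,::-1]; cv2.imwrite('pics/e.png',cv2.resize(a,None,fx=5,fy=5,interpolation=cv2.INTER_CUBIC))
E
```

```text
t 21.4 P [363.2 246.5 193.1] yaw 26.3 r 261.7 phi 130.2 F [ 0.7  0.3 -0.6] q [ 0.41  0.07 -0.35  1.15  0.    1.52]
```

View pics/e.png

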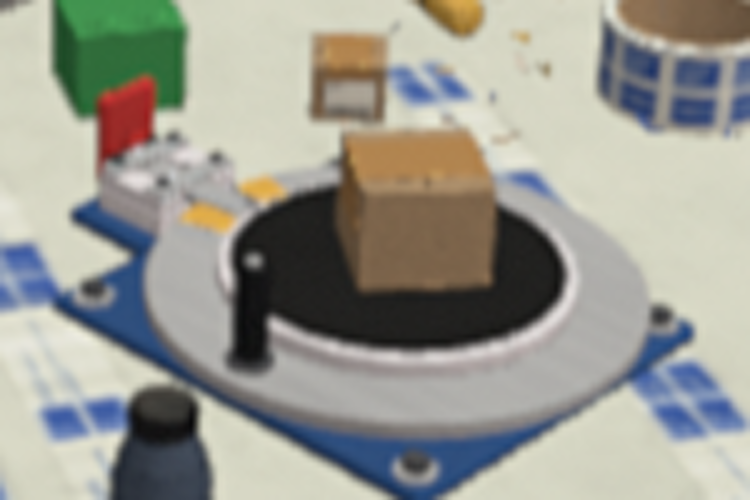

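The bar lies between the yellow patches at (235,203), the red plate is against the guide at (128,125), and the carton stands near the platter's middle at (420,260). The arm is clear.

```bash
python3 -c "
from cell import manip
print(manip.close_job())"
```

```text
the job is handed in; nothing more can be done
None
```

I turned the slot to face the bar and pushed the bar home against its stop, with the carton still upright near the middle of the platter and the arm clear. The job was handed in at about 21 s; no verdict was returned.

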